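# Lay out four sherds by length on the photo board

## Robot

A 6-joint arm with a two-finger parallel gripper is mounted at the origin on a cart in front of the work surface, level with it; the furniture and walls round the work are solid. World frame = base frame: x ahead of the robot, y to its left, z up, the work surface at z = 0. Lengths are in m, angles in rad, forces in N, time in s.
With the tool pointing down it reaches from about 0.375 to 0.975 m from the base axis. Payload 3.8 kg.
Tool frame: the origin (TCP) lies at the very end of the fingers, on their centre line; the grasp point (between the pads) lies 19 mm behind it; z points along the fingers, y is the direction in which the jaws open and shut (so a half turn about z gives the same grasp; the last joint's range is limited). The gripper opens to 85 mm and grips with 20 to 120 N. Pads are 22 mm wide; open, the fingers measure 114 mm over their backs; the gripper's body (76 mm by 85 mm) begins 54 mm behind the grasp point. The pads swing forward as they close: fully open they stand 13 mm farther back than shut.
Start: joints at [1.174, 0.264, 1.604, -0, 1.274, -0.037], TCP at [0.238, 0.632, 0.231] pointing down, gripper open.
Joint ranges: [-2.63, 2.63], [-0.94, 2.18], [0.31, 2.57], [-1.31, 4.45], [0, 2.66], [-2.55, 2.55]. Speed limits (rad/s): [2.57, 2.57, 3.14, 3.14, 3.14, 3.14].

## Interface

Orientations are given as a rotation vector (axis times angle).
In Python, from workcell import bot, viewer gives the robot as it stands.
- The arm moves only by the tool jog_arm, never from a script. Its argument "motion" is a list of rows, each an object of numbers: "dx", "dy", "dz": the shift along the world's x, y, z in cm; "turn": the turn about the world's z in rad. A call has 1 to 12 rows; each row shifts and turns the commanded pose from where the row before left it; what a row does not reach is not made up. A row lasts 1/12 s, in which the tool goes at most 41.7 mm and 7.16 degrees, less where a joint would pass 70% of its speed; a pose out of reach is approached as far as the arm can. A call is refused whole if a number of a shift passes 4.17 or a number of a turn 0.125, either way. A call with a gripper value outside its range is refused whole. "fingers" is the finger opening in cm, from 0 to 8.54, set as the call begins (left out, the last holds). The fingers move at their own pace and stop on an object; "grip_force" is the grip in N (left out, the last holds). Time passes only in rows, so rows that do not move let the fingers close. It gives the time, the measured TCP pose, the force and the opening at its end, in the units of the state.
- bot.read_state(): the state, without advancing time (a new reading comes with each control period).
- viewer.read_camera(name): name is "side" or "top" or "wrist"; returns (picture, depth): 420x560x3 uint8, red, green, blue; 420x560 float32, m along the optical axis (not along the pixel's ray), 0 where there is no reading.
- viewer.camera_info(name): a dict with "vertical_fov" (degrees; the focal length in pixels is half the picture's height over the tangent of half this angle, whatever the lens; pixels are square), "cx", "cy" (the principal point, pixels), "dist" ([k1, k2, p1, p2, k3] as OpenCV has them; the pictures are not rectified), "R" (3x3) and "t" (3): a world point X has camera coordinates R X + t. Camera axes: x right, y down, z forward; pixel columns grow to the right and rows downward; lengths in m; the calibration is good to about 2 mm. A picture is of the moment at which its call begins: read the wrist's pose just before it. camera_info takes no time and is no camera call; for the wrist camera it gives the pose at the moment of the call.
- bot.finish_job(): hands the job in, once; it reports no verdict.
The state is a dict: "time": time; "q": joint angles; "joint_vel": joint speeds; "joint_torque": joint torques, N m; "tool_pos": TCP position; "tcp_rot": TCP orientation; "wrist_force": force on the tool from outside, world axes, zero at the start; "torque": the same for the moment, N m; "width": opening from 0.0 (shut) to 1.0 (fully open).
Only numpy, scipy, OpenCV 4.12 (cv2) and the standard library are available. Lean on these libraries where they do the work, as an engineer would, in place of code of your own. Each camera call takes 0.05 s, during which the arm holds its last target. There are 200 camera calls.

## Task

Get the four loose sherds ready for the record photograph: lay each one flat on its own white card on the photo board, centred, with its length running across the board like the checkered scale bar. The longest goes on the card next to the scale bar, then the others in order of length, so that the shortest ends up next to the plain grey strip.

Things in the scene. Friction and masses are not known exactly. Their poses are not given: they have to be found in the camera images.
- sherd_116: longest of the four loose sherds, a narrow wedge tapering to a point at one end: dark grey-brown, irregular flat piece of fired clay, 116 mm long (its y), at most 51 mm wide (its x), at most 18 mm thick, lying flat and loose on the blue sorting mat (2 mm thick, 275 x 290 mm) left of the photo board. Origin: centre of its underside; z up. Grip it across its width, at the middle, near the table.
- sherd_100: second longest and the thickest of the four loose sherds, a wedge tapering to a point at one end: dark grey-brown, irregular flat piece of fired clay, 100 mm long (its y), at most 46 mm wide (its x), at most 23 mm thick, lying flat and loose on the blue sorting mat (2 mm thick, 275 x 290 mm) left of the photo board. Origin: centre of its underside; z up. Grip it across its width, at the middle, near the table.
- sherd_81: third longest of the four loose sherds, a broad rounded oval: dark grey-brown, irregular flat piece of fired clay, 81 mm long (its y), at most 48 mm wide (its x), at most 15 mm thick, lying flat and loose on the blue sorting mat (2 mm thick, 275 x 290 mm) left of the photo board. Origin: centre of its underside; z up. Grip it across its width, at the middle, near the table.
- sherd_44: much the smallest of the four loose sherds, three-cornered: dark grey-brown, irregular flat piece of fired clay, 44 mm long (its y), at most 26 mm wide (its x), at most 13 mm thick, lying flat and loose on the blue sorting mat (2 mm thick, 275 x 290 mm) left of the photo board. Origin: centre of its underside; z up. Grip it across its width, at the middle, near the table.
- bay_1: white card with black corner marks, bay 1 of the row of four, 60 x 124 x 2 mm, fixed on the 10 mm thick plywood photo board (372 x 140 mm). Origin: centre of its underside, 10 mm above the table; its upper face is 12 mm above the table. x runs along the row from bay_1 to bay_4 (76 mm from centre to centre), y is its long direction (across the board), z up. All four look alike.
- bay_2: white card with black corner marks, bay 2 of the row of four, 60 x 124 x 2 mm, fixed on the 10 mm thick plywood photo board (372 x 140 mm). Origin: centre of its underside, 10 mm above the table; its upper face is 12 mm above the table. x runs along the row from bay_1 to bay_4 (76 mm from centre to centre), y is its long direction (across the board), z up. All four look alike.
- bay_3: white card with black corner marks, bay 3 of the row of four, 60 x 124 x 2 mm, fixed on the 10 mm thick plywood photo board (372 x 140 mm). Origin: centre of its underside, 10 mm above the table; its upper face is 12 mm above the table. x runs along the row from bay_1 to bay_4 (76 mm from centre to centre), y is its long direction (across the board), z up. All four look alike.
- bay_4: white card with black corner marks, bay 4 of the row of four, 60 x 124 x 2 mm, fixed on the 10 mm thick plywood photo board (372 x 140 mm). Origin: centre of its underside, 10 mm above the table; its upper face is 12 mm above the table. x runs along the row from bay_1 to bay_4 (76 mm from centre to centre), y is its long direction (across the board), z up. All four look alike.
- scale_bar: photo scale, flat strip with a black-and-white checker pattern, 18 x 104 x 4 mm, fixed on the board at one end of the row (51 mm from the centre of the end bay, next to bay_1 or next to bay_4, it varies). Origin: centre of its underside, y its length.
- grey_card: plain grey strip, 18 x 104 x 4 mm, fixed on the board at the other end of the row. Origin: centre of its underside, y its length.

How it is judged:
At the end, for the whole second after the job is handed in: Each sherd lies flat, still and released on its own card, longest next to the scale bar and then by length to the shortest by the grey strip; centres within 15 mm of the card centres, lengths within 0.3 rad (17 degrees) of across the board, either way round (((horizontal distance between scale_bar and bay_1 below 0.09 m and horizontal distance between sherd_116 and bay_1 below 0.015 m and angle between the y axis of sherd_116 and the y axis of bay_1, either way round below 0.3 rad and horizontal distance between sherd_100 and bay_2 below 0.015 m and angle between the y axis of sherd_100 and the y axis of bay_2, either way round below 0.3 rad and horizontal distance between sherd_81 and bay_3 below 0.015 m and angle between the y axis of sherd_81 and the y axis of bay_3, either way round below 0.3 rad and horizontal distance between sherd_44 and bay_4 below 0.015 m and angle between the y axis of sherd_44 and the y axis of bay_4, either way round below 0.3 rad) or (horizontal distance between scale_bar and bay_4 below 0.09 m and horizontal distance between sherd_116 and bay_4 below 0.015 m and angle between the y axis of sherd_116 and the y axis of bay_4, either way round below 0.3 rad and horizontal distance between sherd_100 and bay_3 below 0.015 m and angle between the y axis of sherd_100 and the y axis of bay_3, either way round below 0.3 rad and horizontal distance between sherd_81 and bay_2 below 0.015 m and angle between the y axis of sherd_81 and the y axis of bay_2, either way round below 0.3 rad and horizontal distance between sherd_44 and bay_1 below 0.015 m and angle between the y axis of sherd_44 and the y axis of bay_1, either way round below 0.3 rad)) and z of sherd_116 in the frame of bay_1 between -0.003 and 0.008 m and angle between each of sherd_116, sherd_100, sherd_81, sherd_44's own z axis and vertical below 0.2 rad and linear speed of each of sherd_116, sherd_100, sherd_81, sherd_44 below 0.02 m/s and contact force between each of sherd_116, sherd_100, sherd_81, sherd_44 and the fingers below 0.05 N and z of sherd_100 in the frame of bay_1 between -0.003 and 0.008 m and z of sherd_81 in the frame of bay_1 between -0.003 and 0.008 m and z of sherd_44 in the frame of bay_1 between -0.003 and 0.008 m); the robot touches nothing.
It also fails if it takes over 104 s, if anything falls off the work surface, if the arm or the gripper's body presses on something with over 40 N, if the wrist force passes 120 N, or if a joint passes its speed limit or range.

## Working session

There is one attempt and no reset: what is moved stays moved. The work goes in short steps, Python scripts to look and compute and a tool call to move; the robot and the scene stay as the last step left them, time stands still between calls to the robot, and variables do not carry over. Pictures are saved under pics/ and viewed, about 12 in all and at most 16, crops included, and the job is handed in when it is done.

Besides the shell and the picture viewer there is one more tool, called as name([rows], argument=value, ...), one row to a line, values as JSON. jog_arm: Moves the arm, as the interface text tells. Its arguments: {"type":"object","properties":{"motion":{"type":"array"},"fingers":{"type":"number"},"grip_force":{"type":"number"}},"required":["motion"]}

```bash
ls; mkdir -p pics
cat > h.py <<'E'
import numpy as np, cv2
from workcell import bot, viewer
def cam(n):
    i=viewer.camera_info(n); p,d=viewer.read_camera(n)
    f=p.shape[0]/2/np.tan(np.radians(i['vertical_fov'])/2)
    K=np.array([[f,0,i['cx']],[0,f,i['cy']],[0,0,1]])
    return p,d,K,np.array(i['dist'],float),np.array(i['R']),np.array(i['t'])
def world(K,D,R,t,uv,z):
    "pixels to world points; z = plane height"
    n=cv2.undistortPoints(np.float64(uv).reshape(-1,1,2),K,D).reshape(-1,2)
    r=np.c_[n,np.ones(len(n))]@R; o=-R.T@t
    return o+r*((z-o[2])/r[:,2])[:,None]
E
python3 - <<'E'
from h import *
for n in ('top','side'):
    p,d,K,D,R,t=cam(n); cv2.imwrite(f'pics/{n}0.png',p[:,:,::-1]); np.savez(f'{n}0.npz',p=p,d=d,K=K,D=D,R=R,t=t)
    print(n,K[0,0],D,-R.T@t,R.round(2).tolist())
print(bot.read_state())
E
```

```text
pics
top 428.95507046839697 [-0.11158591  0.          0.          0.          0.        ] [ 0.32639591 -0.10170665  0.93848877] [[-0.0, -1.0, -0.0], [-0.99, 0.0, -0.17], [0.17, 0.0, -0.99]]
side 492.2846231629091 [-0.11226915  0.          0.          0.          0.        ] [0.01291698 0.59239584 0.61283153] [[-0.82, -0.57, 0.02], [-0.33, 0.45, -0.83], [0.46, -0.69, -0.56]]
{'time': 0.1, 'q': array([ 1.17409549e+00,  2.64692635e-01,  1.60526500e+00,  1.83881271e-05,
        1.27371004e+00, -3.68905103e-02]), 'joint_vel': array([-0.00081456, -0.00229757, -0.00368803,  0.00067026, -0.00033917,
        0.00106074]), 'joint_torque': array([ 6.34662115e-05, -5.16703105e+01, -3.68589556e+01, -8.00063299e-05,
        6.22836480e-03, -1.95872826e-05]), 'tool_pos': array([0.23739367, 0.63115467, 0.23006166]), 'tcp_rot': array([-0.56206999, -3.09043032,  0.00317673]), 'wrist_force': array([-0.1523086 ,  0.34641186, -0.14923177]), 'torque': array([-0.05691727,  0.01973407, -0.00645977]), 'width': 0.9992997236460843}
```

View pics/top0.png

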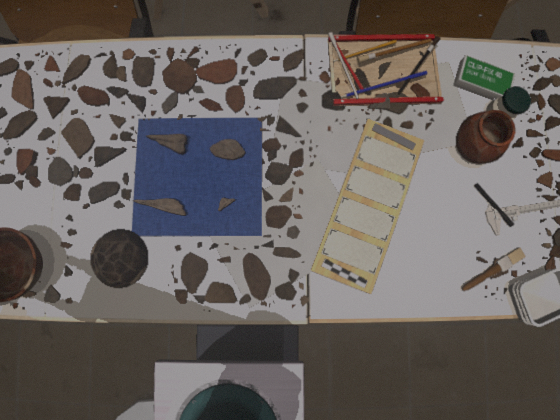

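View pics/side0.png

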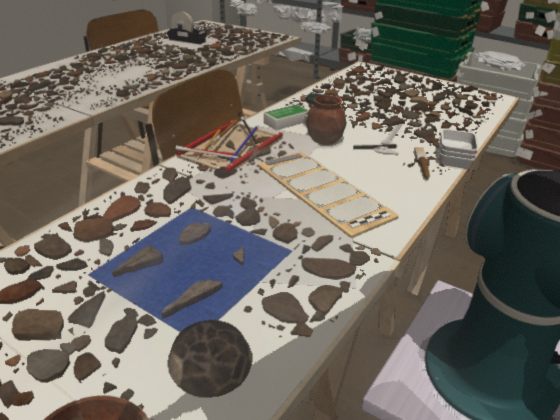

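The top view shows the sherds on the blue mat at about (167,142), (227,150), (162,206) and (226,203). The board runs from the scale bar at (346,274) to the grey strip at (394,136), with a pot at (487,135) and a tray at (385,70). The side view agrees.

```bash
cat > seg.py <<'E'
from h import *
def cloud(d,K,D,R,t):
    v,u=np.mgrid[:d.shape[0],:d.shape[1]]
    n=cv2.undistortPoints(np.float64(np.c_[u.ravel(),v.ravel()]).reshape(-1,1,2),K,D).reshape(-1,2)
    c=np.c_[n,np.ones(len(n))]*d.reshape(-1,1)
    return ((c-t)@R).reshape(*d.shape,3)
def sherds(p,d,K,D,R,t,box=None):
    """non-blue blobs enclosed by the blue mat -> centre, length, width, yaw of length, height"""
    P=cloud(d,K,D,R,t); q=p.astype(int)
    blue=((q[:,:,2]>q[:,:,0]*1.5)&(q[:,:,2]>50)).astype(np.uint8)
    if box: m=np.zeros_like(blue); m[box[1]:box[3],box[0]:box[2]]=1; blue&=m
    cs,_=cv2.findContours(blue,cv2.RETR_EXTERNAL,2); c=max(cs,key=cv2.contourArea)
    mat=cv2.drawContours(np.zeros_like(blue),[cv2.convexHull(c)],-1,1,-1)
    mat=cv2.erode(mat,np.ones((5,5)))
    n,l,s,_=cv2.connectedComponentsWithStats(mat&(1-blue))
    for i in range(1,n):
        if s[i,4]<60: continue
        X=P[(l==i)&(d>0)]; zm=np.median(P[(blue>0)&(d>0)][:,2])
        (cx,cy),(w,h),a=cv2.minAreaRect(np.float32(X[:,:2]*1000))
        a=np.radians(a if w>h else a+90); a=(a+np.pi/2)%np.pi-np.pi/2
        print('px',s[i,:4],'c',round(cx,1),round(cy,1),'LW',round(max(w,h)),round(min(w,h)),'yaw',round(a,3),'ztop',round(1000*np.percentile(X[:,2],98),1),'mat z',round(zm*1000,1),'centroid',(X[:,:2].mean(0)*1000).round())
E
python3 - <<'E'
from seg import *
z=np.load('top0.npz'); p,d,K,D,R,t=[z[k] for k in 'pdKDRt']
sherds(p,d,K,D,R,t)
hsv=cv2.cvtColor(p,cv2.COLOR_RGB2HSV)
P=cloud(d,K,D,R,t)
# board: yellowish plywood
m=cv2.inRange(hsv,(12,60,90),(35,255,255)); m[:115]=0; m[295:]=0; m[:,:305]=0; m[:,430:]=0
cs,_=cv2.findContours(m,cv2.RETR_EXTERNAL,2); c=cv2.convexHull(np.vstack([c for c in cs if cv2.contourArea(c)>60]))
W=world(K,D,R,t,c[:,0],0.010)*1000
r=cv2.minAreaRect(np.float32(W[:,:2])); print('board',r, 'depth z',np.median(P[m>0][:,2]))
def bx(px): return world(K,D,R,t,px,0.012)[:,:2]*1000
print(bx([[346,274],[351,252],[363,219],[376,188],[388,155],[394,136]]).round())
for n,q in(('pot',(487,135)),('tray',(385,95)),('trayfar',(385,40))): print(n,P[q[1]-8:q[1]+8,q[0]-20:q[0]+20,2].max(),P[q[1],q[0]])
E
```

```text
px [146 133  42  22] c 641.6 145.1 LW 105 48 yaw 1.274 ztop 25.2 mat z 2.4 centroid [633. 132.]
px [209 139  37  21] c 616.7 6.6 LW 83 46 yaw 1.424 ztop 19.3 mat z 2.4 centroid [614.   4.]
px [218 197  18  14] c 497.0 9.9 LW 45 24 yaw -0.977 ztop 16.9 mat z 2.4 centroid [493.   8.]
px [136 198  51  18] c 494.7 149.9 LW 121 34 yaw 1.293 ztop 22.0 mat z 2.4 centroid [487. 141.]
board ((492.54547119140625, -310.55609130859375), (139.528564453125, 371.8546142578125), 68.32003784179688) depth z 0.010864317710033988
[[ 337. -254.]
 [ 384. -266.]
 [ 456. -295.]
 [ 525. -327.]
 [ 601. -358.]
 [ 646. -374.]]
pot 0.9384887659039413 [ 0.65011116 -0.59442202  0.01688518]
tray 0.9384887659039413 [ 0.74219376 -0.35622751  0.02237512]
trayfar 0.9384887659039413 [ 0.89076104 -0.36851316  0.01221255]
```

jog_arm([
  {"dx":1.3,"dy":-2.3,"dz":0.6,"turn":-0.062},
  {"dx":1.3,"dy":-2.3,"dz":0.6,"turn":-0.062},
  {"dx":1.3,"dy":-2.3,"dz":0.6,"turn":-0.062},
  {"dx":1.3,"dy":-2.3,"dz":0.6,"turn":-0.062},
  {"dx":1.3,"dy":-2.3,"dz":0.6,"turn":-0.062},
  {"dx":1.3,"dy":-2.3,"dz":0.6,"turn":-0.062},
  {"dx":1.3,"dy":-2.3,"dz":0.6,"turn":-0.062},
  {"dx":1.3,"dy":-2.3,"dz":0.6,"turn":-0.062},
  {"dx":1.3,"dy":-2.3,"dz":0.6,"turn":-0.062},
  {"dx":1.3,"dy":-2.3,"dz":0.6,"turn":-0.062},
  {"dx":1.3,"dy":-2.3,"dz":0.6,"turn":-0.062},
  {"dx":1.3,"dy":-2.3,"dz":0.6,"turn":-0.062},
], fingers=8.54, grip_force=40)

```text
time: 1.1
tool_pos: [0.3938, 0.3544, 0.303]
tcp_rot: [-1.651, -2.673, 0.001]
wrist_force: [-0.3, 0.1, -0.7]
width: 0.999
```

jog_arm([
  {"dx":1.3,"dy":-2.3,"dz":0.6,"turn":-0.062},
  {"dx":1.3,"dy":-2.3,"dz":0.6,"turn":-0.062},
  {"dx":1.3,"dy":-2.3,"dz":0.6,"turn":-0.062},
  {"dx":1.3,"dy":-2.3,"dz":0.6,"turn":-0.062},
  {"dx":1.3,"dy":-2.3,"dz":0.6,"turn":-0.062},
  {"dx":1.3,"dy":-2.3,"dz":0.6,"turn":-0.062},
  {"dx":1.3,"dy":-2.3,"dz":0.6,"turn":-0.062},
  {"dx":1.3,"dy":-2.3,"dz":0.6,"turn":-0.062},
  {"dx":1.3,"dy":-2.3,"dz":0.6,"turn":-0.062},
  {"dx":1.3,"dy":-2.3,"dz":0.6,"turn":-0.062},
  {"dx":0,"dy":-0.5,"dz":0,"turn":-0.062},
  {"dx":0,"dy":0,"dz":0,"turn":-0.062},
])

```text
time: 2.1
tool_pos: [0.5243, 0.1187, 0.3632]
tcp_rot: [2.512, 1.886, -0.001]
wrist_force: [-0.3, 0.6, -0.5]
width: 1.0
```

Run:
```python
from seg import *
p,d,K,D,R,t=cam('wrist'); cv2.imwrite('pics/w1.png',p[:,:,::-1]); np.savez('w1.npz',p=p,d=d,K=K,D=D,R=R,t=t)
print(bot.read_state()['tool_pos'],-R.T@t,R.round(2).tolist(),K[0,0])
sherds(p,d,K,D,R,t)
```

```text
[0.52388718 0.11950678 0.36285798] [0.5474052  0.19927691 0.50724264] [[0.96, -0.28, -0.0], [-0.26, -0.91, 0.32], [-0.09, -0.31, -0.95]] 375.6448075232447
px [342  56  36  82] c 641.8 142.7 LW 101 43 yaw 1.093 ztop 25.3 mat z 3.5 centroid [632. 138.]
px [238  75  27  97] c 490.0 153.6 LW 126 34 yaw 1.333 ztop 22.5 mat z 3.5 centroid [487. 148.]
px [350 173  36  56] c 612.2 6.3 LW 72 58 yaw -1.043 ztop 18.4 mat z 3.5 centroid [614.  10.]
px [267 213  26  23] c 493.0 10.4 LW 48 25 yaw -0.993 ztop 16.7 mat z 3.5 centroid [491.  13.]
```

View pics/w1.png

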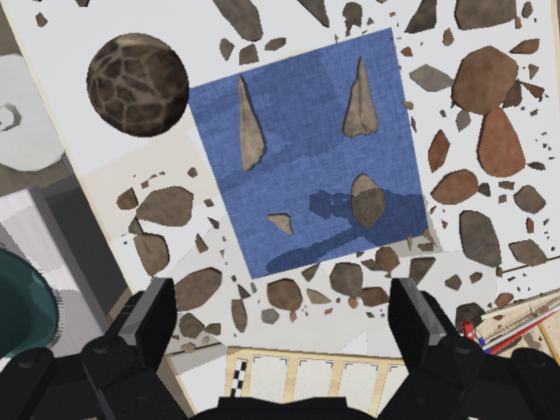

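The wrist view shows all four sherds: 100 at (360,95), 116 at (252,122), 81 at (367,200) and 44 at (281,222). Next I find the yaw at which each outline matches the stated length and width.

```bash
cat > ext.py <<'E'
from seg import *
S={'116':(490,150,116,51),'100':(640,143,100,46),'81':(615,6,81,48),'44':(494,10,44,26)}
def show(P,d,names=S):
    for k in names:
        x,y,L,Wd=S[k]
        m=(np.hypot(P[...,0]*1000-x,P[...,1]*1000-y)<75)&(d>0)&(P[...,2]>zmin)&(P[...,2]<.04)
        n,l,s,_=cv2.connectedComponentsWithStats(m.astype(np.uint8))
        if n<2: continue
        X=P[l==1+np.argmax(s[1:,4])][:,:2]*1000
        A=np.radians(np.arange(0,180,1)); e=[]
        for a in A:
            u=X@[np.cos(a),np.sin(a)]; v=X@[-np.sin(a),np.cos(a)]
            e.append((np.ptp(u),np.ptp(v),(u.max()+u.min())/2,(v.max()+v.min())/2))
        e=np.array(e); c=np.hypot(e[:,0]-L,e[:,1]-Wd)
        for i in range(180):
            if c[i]<=min(c[i-1],c[(i+1)%180]) and c[i]<15:
                a=A[i]; u,v=e[i,2:]; print(k,len(X),'yaw',a.round(3),'cost',c[i].round(1),'ext',e[i,:2].round(),'ctr',np.round([u*np.cos(a)-v*np.sin(a),u*np.sin(a)+v*np.cos(a)],1))
        vals,vec=np.linalg.eigh(np.cov(X.T)); print('   PCA yaw',(np.arctan2(vec[1,1],vec[0,1])%np.pi).round(3),'mean',X.mean(0).round(1))
E
python3 - <<'E'
import ext; from ext import *
for f,zm in(('top0',.006),('w1',.008)):
    z=np.load(f+'.npz'); ext.zmin=zm
    print(f); show(cloud(z['d'],*[z[k] for k in 'KDRt']),z['d'])
z=np.load('w1.npz'); cv2.imwrite('pics/w1c.png',cv2.resize(z['p'][40:250,200:420,::-1],None,fx=2.7,fy=2.7,interpolation=3))
E
```

```text
top0
116 479 yaw 1.03 cost 3.5 ext [119.  52.] ctr [490.  150.3]
116 479 yaw 1.71 cost 2.3 ext [114.  49.] ctr [482.  154.7]
   PCA yaw 1.373 mean [486.7 141.2]
100 498 yaw 1.065 cost 4.9 ext [101.  51.] ctr [645.1 138.6]
100 498 yaw 1.309 cost 3.7 ext [101.  50.] ctr [640.6 143.9]
   PCA yaw 1.311 mean [631.6 130.7]
81 542 yaw 1.361 cost 3.0 ext [78. 47.] ctr [616.9   5.1]
81 542 yaw 1.536 cost 3.8 ext [78. 46.] ctr [616.    5.6]
   PCA yaw 1.463 mean [614.4   4.8]
44 126 yaw 1.955 cost 2.0 ext [43. 24.] ctr [494.8   7.4]
44 126 yaw 2.321 cost 0.1 ext [44. 26.] ctr [495.1  10.3]
   PCA yaw 2.106 mean [492.7   8. ]
w1
116 1385 yaw 1.03 cost 3.3 ext [119.  51.] ctr [488.3 153.7]
116 1385 yaw 1.71 cost 1.6 ext [115.  50.] ctr [481.  157.9]
   PCA yaw 1.37 mean [487.2 147.8]
100 1600 yaw 1.082 cost 2.1 ext [98. 45.] ctr [643.2 143.3]
100 1600 yaw 1.222 cost 1.7 ext [98. 45.] ctr [639.9 147.1]
   PCA yaw 1.298 mean [631.7 137.6]
81 1381 yaw 1.309 cost 1.7 ext [79. 47.] ctr [615.4   8.5]
81 1381 yaw 1.536 cost 1.4 ext [80. 47.] ctr [614.4   9.4]
   PCA yaw 1.492 mean [613.4  10.4]
44 291 yaw 1.902 cost 2.4 ext [42. 24.] ctr [492.2  11. ]
44 291 yaw 2.129 cost 4.7 ext [44. 21.] ctr [493.3  13.1]
44 291 yaw 2.461 cost 2.3 ext [42. 25.] ctr [490.6  13.4]
   PCA yaw 2.144 mean [491.2  13.5]
```

View pics/w1c.png

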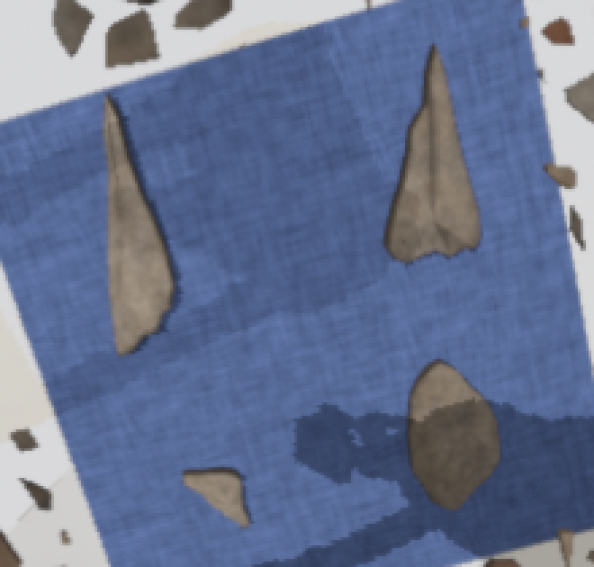

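jog_arm([
  {"dx":-0.5,"dy":0.35,"dz":-2.5,"turn":0.01},
  {"dx":-0.5,"dy":0.35,"dz":-2.5,"turn":0.01},
  {"dx":-0.5,"dy":0.35,"dz":-2.5,"turn":0.01},
  {"dx":-0.5,"dy":0.35,"dz":-2.5,"turn":0.01},
  {"dx":-0.5,"dy":0.35,"dz":-2.5,"turn":0.01},
  {"dx":-0.5,"dy":0.35,"dz":-2.5,"turn":0.01},
  {"dx":-0.5,"dy":0.35,"dz":-2.5,"turn":0.01},
  {"dx":-0.2,"dy":0.35,"dz":-2.5,"turn":0.01},
  {"dz":-2.0},
  {},
])

```text
validation failed for argument at $.mo...
```

Run:
```python
import ext; from ext import *
s=bot.read_state(); r=s['tcp_rot']; print(s['tool_pos'],'jaw',2*np.arctan2(r[1],r[0])-np.pi/2)
p,d,K,D,R,t=cam('wrist'); np.savez('w2.npz',p=p,d=d,K=K,D=D,R=R,t=t); cv2.imwrite('pics/w2.png',p[:,:,::-1])
P=cloud(d,K,D,R,t)
print('mat z',np.median(P[...,2][(p[...,2]>1.5*p[...,0])&(d>0)]))
for z in(.005,.006,.008): ext.zmin=z; print(z); show(P,d,['116'])
```

```text
[0.52388718 0.11950678 0.36285798] jaw -6.568163737548707
mat z 0.0035488913281280514
0.005
116 1419 yaw 1.012 cost 3.3 ext [119.  53.] ctr [488.1 153.3]
116 1419 yaw 1.676 cost 0.2 ext [116.  51.] ctr [483.1 157.8]
   PCA yaw 1.371 mean [487.4 148.6]
0.006
116 1395 yaw 1.012 cost 3.3 ext [119.  53.] ctr [488.1 153.3]
116 1395 yaw 1.71 cost 2.2 ext [114.  50.] ctr [480.8 157.8]
   PCA yaw 1.368 mean [487.3 148. ]
0.008
116 1383 yaw 1.012 cost 3.3 ext [119.  53.] ctr [488.1 153.3]
116 1383 yaw 1.71 cost 2.2 ext [114.  50.] ctr [480.8 157.8]
   PCA yaw 1.368 mean [487.2 147.8]
```

View pics/w2.png

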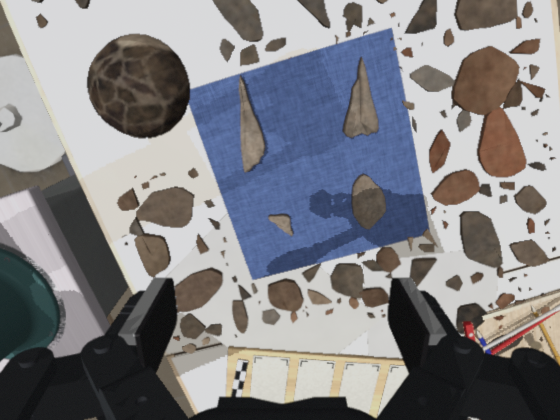

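The row with no numbers made the call fail, so the arm did not move and the picture is the same as before. Sherd 116 fits 116 x 51 exactly at yaw of about 1.68. I'll grip it across the wedge bisector and place it using about 1.6.

jog_arm([
  {"dx":-0.5,"dy":0.4,"dz":-2.7,"turn":0.012},
  {"dx":-0.5,"dy":0.4,"dz":-2.7,"turn":0.012},
  {"dx":-0.5,"dy":0.4,"dz":-2.7,"turn":0.012},
  {"dx":-0.5,"dy":0.4,"dz":-2.7,"turn":0.012},
  {"dx":-0.5,"dy":0.4,"dz":-2.7,"turn":0.012},
  {"dx":-0.5,"dy":0.4,"dz":-2.7,"turn":0.012},
  {"dx":-0.5,"dy":0.4,"dz":-2.7,"turn":0.012},
  {"dx":-0.2,"dy":0.2,"dz":-2.7,"turn":0},
  {"dz":-2.7},
  {"dz":-2.7},
  {"dz":-2.7},
  {"dz":-2.0},
])

```text
validation failed for argument at $.mo...
```

```bash
cat > st.py <<'E'
from h import *
s=bot.read_state(); r=s['tcp_rot']; print(s['time'],s['tool_pos'].round(4),'jaw',((2*np.arctan2(r[1],r[0])-np.pi/2+np.pi)%(2*np.pi)-np.pi).round(3),'w',round(s['width']*85.4,1),'F',s['wrist_force'].round(1),'q6',s['q'][5].round(2))
E
python3 st.py
```

```text
2.2 [0.5236 0.1201 0.3627] jaw -0.278 w 85.5 F [-0.2  0.4 -0.5] q6 0.46
```

jog_arm([
  {"dx":-0.5,"dy":0.4,"dz":-2.7,"turn":0.011},
  {"dx":-0.5,"dy":0.4,"dz":-2.7,"turn":0.011},
  {"dx":-0.5,"dy":0.4,"dz":-2.7,"turn":0.011},
  {"dx":-0.5,"dy":0.4,"dz":-2.7,"turn":0.011},
  {"dx":-0.5,"dy":0.4,"dz":-2.7,"turn":0.011},
  {"dx":-0.5,"dy":0.4,"dz":-2.7,"turn":0.011},
  {"dx":-0.5,"dy":0.4,"dz":-2.7,"turn":0.011},
  {"dx":-0.2,"dy":0.1,"dz":-2.7,"turn":0},
  {"dx":0,"dy":0,"dz":-2.7,"turn":0},
  {"dx":0,"dy":0,"dz":-2.7,"turn":0},
  {"dx":0,"dy":0,"dz":-2.7,"turn":0},
  {"dx":0,"dy":0,"dz":-2.0,"turn":0},
])

```text
time: 3.2
tool_pos: [0.4848, 0.1499, 0.0437]
tcp_rot: [-2.428, -1.991, 0.004]
wrist_force: [0.6, 0.0, 0.1]
width: 0.996
```

```bash
python3 st.py
```

```text
3.2 [0.4848 0.1499 0.0437] jaw -0.197 w 85.1 F [0.6 0.  0.1] q6 0.45
```

jog_arm([
  {"dx":0.2,"dy":0,"dz":-1.5,"turn":0},
  {"dx":0,"dy":0,"dz":-1.2,"turn":0},
  {"dx":0,"dy":0,"dz":-0.8,"turn":0},
  {"dx":0,"dy":0,"dz":-0.2,"turn":0},
  {"dx":0,"dy":0,"dz":0,"turn":0},
])

```text
time: 3.62
tool_pos: [0.4884, 0.1499, 0.009]
tcp_rot: [-2.431, -1.989, 0.001]
wrist_force: [-0.3, -0.8, 0.5]
width: 1.0
```

jog_arm([
  {"dx":0,"dy":0,"dz":0,"turn":0},
  {"dx":0,"dy":0,"dz":0,"turn":0},
  {"dx":0,"dy":0,"dz":0,"turn":0},
  {"dx":0,"dy":0,"dz":0,"turn":0},
  {"dx":0,"dy":0,"dz":0,"turn":0},
  {"dx":0,"dy":0,"dz":0,"turn":0},
  {"dx":0,"dy":0,"dz":0,"turn":0},
  {"dx":0,"dy":0,"dz":0,"turn":0},
  {"dx":0,"dy":0,"dz":0,"turn":0},
  {"dx":0,"dy":0,"dz":0,"turn":0},
], fingers=0, grip_force=50)

```text
time: 4.45
tool_pos: [0.4893, 0.1499, 0.0103]
tcp_rot: [2.431, 1.988, 0.002]
wrist_force: [-0.9, -0.4, 5.6]
width: 0.303
```

```bash
cat >> st.py <<'E'
import sys
if len(sys.argv)>1:
    import ext; from ext import *
    n,k,x,y,zm=sys.argv[1:6]; p,d,K,D,R,t=cam(n); P=cloud(d,K,D,R,t); ext.zmin=float(zm)
    S[k]=(float(x),float(y))+S[k][2:]; show(P,d,[k])
    if len(sys.argv)>6: cv2.imwrite(f'pics/{sys.argv[6]}.png',p[:,:,::-1])
E
python3 st.py wrist 116 487 149 .006 w3
```

```text
4.45 [0.4893 0.1499 0.0103] jaw -0.2 w 25.9 F [-0.9 -0.4  5.6] q6 0.45
116 13702 yaw 1.03 cost 4.2 ext [120.  52.] ctr [488.  153.7]
116 13702 yaw 1.571 cost 4.9 ext [120.  53.] ctr [490.  158.3]
   PCA yaw 1.388 mean [488.1 154.1]
```

View pics/w3.png

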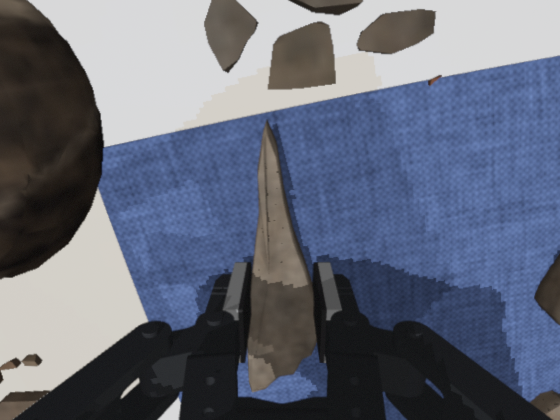

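jog_arm([
  {"dx":0,"dy":0,"dz":1.0,"turn":0},
  {"dx":0,"dy":0,"dz":2.0,"turn":0},
  {"dx":0,"dy":0,"dz":2.5,"turn":0},
  {"dx":0,"dy":0,"dz":2.5,"turn":0},
  {"dx":-0.5,"dy":-1.0,"dz":1,"turn":-0.02},
  {"dx":-0.5,"dy":-2.2,"dz":0,"turn":-0.02},
  {"dx":-0.5,"dy":-2.2,"dz":0,"turn":-0.02},
  {"dx":-0.5,"dy":-2.2,"dz":0,"turn":-0.02},
  {"dx":-0.5,"dy":-2.2,"dz":0,"turn":-0.02},
  {"dx":-0.5,"dy":-2.2,"dz":0,"turn":-0.02},
  {"dx":-0.5,"dy":-2.2,"dz":0,"turn":-0.02},
  {"dx":-0.5,"dy":-2.2,"dz":0,"turn":-0.02},
])

```text
time: 5.5
tool_pos: [0.4476, -0.0151, 0.0993]
tcp_rot: [-2.584, -1.787, 0.001]
wrist_force: [0.6, -0.3, -2.6]
width: 0.302
```

jog_arm([
  {"dx":-0.5,"dy":-2.2,"dz":0,"turn":-0.02},
  {"dx":-0.5,"dy":-2.2,"dz":0,"turn":-0.02},
  {"dx":-0.5,"dy":-2.2,"dz":0,"turn":-0.02},
  {"dx":-0.5,"dy":-2.2,"dz":0,"turn":-0.02},
  {"dx":-0.5,"dy":-2.2,"dz":0,"turn":-0.02},
  {"dx":-0.5,"dy":-2.2,"dz":0,"turn":-0.02},
  {"dx":-0.5,"dy":-2.2,"dz":0,"turn":-0.02},
  {"dx":-0.5,"dy":-2.2,"dz":0,"turn":-0.02},
  {"dx":-0.5,"dy":-2.2,"dz":0,"turn":-0.02},
  {"dx":-0.5,"dy":-2.2,"dz":0,"turn":-0.02},
  {"dx":-0.5,"dy":-2.2,"dz":0,"turn":-0.02},
  {"dx":0,"dy":-1.0,"dz":0,"turn":-0.02},
])

```text
time: 6.5
tool_pos: [0.3926, -0.2681, 0.0995]
tcp_rot: [2.78, 1.462, -0.001]
wrist_force: [0.3, -0.4, -3.3]
width: 0.299
```

jog_arm([
  {"dx":0,"dy":0,"dz":0,"turn":0},
  {"dx":0,"dy":0,"dz":0,"turn":0},
])

```text
time: 6.67
tool_pos: [0.3934, -0.266, 0.0992]
tcp_rot: [-2.779, -1.464, -0.0]
wrist_force: [0.5, 0.1, -2.0]
width: 0.303
```

```bash
python3 st.py wrist 116 387 -268 .04 w4
python3 - <<'E'
from seg import *
p,d,K,D,R,t=cam('top'); cv2.imwrite('pics/t4.png',cv2.resize(p[100:310,280:460,::-1],None,fx=2.8,fy=2.8))
E
```

```text
6.6667 [ 0.3934 -0.266   0.0992] jaw -0.601 w 25.9 F [ 0.5  0.1 -2. ] q6 -0.05
```

View pics/w4.png

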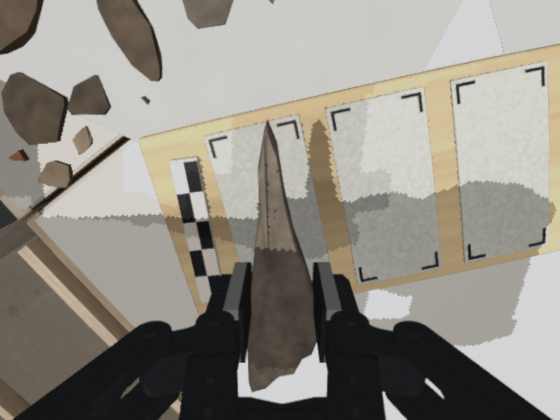

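The sherd is held firmly over the first card. The corner marks of the second card are at about (330,108), (423,92), (362,281) and (437,267), so I check the card positions from those.

Run:
```python
from h import *
p,d,K,D,R,t=cam('wrist')
W=world(K,D,R,t,[[330,108],[423,91],[438,268],[361,282],[208,138],[296,118],[456,84],[546,66],[547,244],[469,258]],.012)[:,:2]*1000
print(W.round(1).tolist()); print('bay2',W[:4].mean(0),'bay3',W[6:].mean(0)); v=W[0]-W[3]+W[1]-W[2]; print(np.arctan2(v[1],v[0])); v=W[1]-W[0]; print(np.linalg.norm(v), np.linalg.norm(W[0]-W[3]))
e=np.array([np.cos(1.192),np.sin(1.192)]); print('bay1 from top edge',(W[4]+W[5])/2-e*62)
```

```text
[[453.9, -226.5], [505.5, -249.2], [459.0, -361.0], [408.8, -339.6], [382.3, -199.3], [433.7, -219.9], [524.3, -256.7], [576.2, -277.7], [532.0, -389.4], [480.7, -366.6]]
bay2 [ 456.82734529 -294.07946937] bay3 [ 528.27570922 -322.61724956]
1.184349927765466
56.405294013545586 121.77830703703154
bay1 from top edge [ 385.07807202 -267.21004003]
```

jog_arm([
  {"dx":-0.2,"dy":-0.5,"dz":-1.5,"turn":0},
  {"dx":-0.2,"dy":-0.5,"dz":-2,"turn":0},
  {"dx":0,"dy":0,"dz":-2,"turn":0},
  {"dx":0,"dy":0,"dz":-1,"turn":0},
  {"dx":0,"dy":0,"dz":-0.7,"turn":0},
  {"dx":0,"dy":0,"dz":0,"turn":0},
  {"dx":0,"dy":0,"dz":0,"turn":0},
])

```text
time: 7.4
tool_pos: [0.3899, -0.2759, 0.0274]
tcp_rot: [-2.778, -1.467, 0.0]
wrist_force: [0.1, -0.0, -3.3]
width: 0.302
```

jog_arm([
  {"dx":0,"dy":0,"dz":-0.3,"turn":0},
  {"dx":0,"dy":0,"dz":-0.3,"turn":0},
  {"dx":0,"dy":0,"dz":0,"turn":0},
  {"dx":0,"dy":0,"dz":0,"turn":0},
])

```text
time: 7.73
tool_pos: [0.3898, -0.2763, 0.0216]
tcp_rot: [2.778, 1.466, 0.0]
wrist_force: [0.8, 0.4, -2.3]
width: 0.306
```

jog_arm([
  {"dx":0,"dy":0,"dz":0,"turn":0},
  {"dx":0,"dy":0,"dz":0,"turn":0},
  {"dx":0,"dy":0,"dz":0,"turn":0},
  {"dx":0,"dy":0,"dz":0,"turn":0},
  {"dx":0,"dy":0,"dz":0,"turn":0},
  {"dx":0,"dy":0,"dz":1,"turn":0},
  {"dx":0,"dy":0,"dz":2.5,"turn":0},
  {"dx":0,"dy":0,"dz":2.5,"turn":0},
  {"dx":0,"dy":0,"dz":3,"turn":0},
  {"dx":0,"dy":0,"dz":3,"turn":0},
], fingers=5.0)

```text
time: 8.57
tool_pos: [0.3892, -0.2759, 0.1429]
tcp_rot: [-2.778, -1.466, 0.0]
wrist_force: [0.7, -1.1, -1.3]
width: 0.586
```

```bash
python3 st.py wrist 116 387 -268 .016 w5
```

```text
8.5667 [ 0.3892 -0.2759  0.1429] jaw -0.6 w 50.0 F [ 0.7 -1.1 -1.3] q6 -0.07
116 4086 yaw 0.628 cost 4.1 ext [120.  52.] ctr [ 389.6 -272.4]
116 4086 yaw 1.309 cost 1.5 ext [115.  50.] ctr [ 384.3 -265.2]
   PCA yaw 0.983 mean [ 386.4 -276.1]
```

View pics/w5.png

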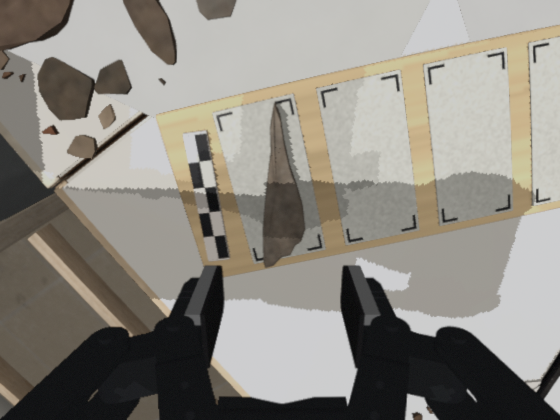

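116 lies flat on its card, about 4 mm off centre and within yaw. Now sherd 100.

jog_arm([
  {"dx":1.2,"dy":2.0,"dz":0,"turn":0.015},
  {"dx":1.2,"dy":2.0,"dz":0,"turn":0.015},
  {"dx":1.2,"dy":2.0,"dz":0,"turn":0.015},
  {"dx":1.2,"dy":2.0,"dz":0,"turn":0.015},
  {"dx":1.2,"dy":2.0,"dz":0,"turn":0.015},
  {"dx":1.2,"dy":2.0,"dz":0,"turn":0.015},
  {"dx":1.2,"dy":2.0,"dz":0,"turn":0.015},
  {"dx":1.2,"dy":2.0,"dz":0,"turn":0.015},
  {"dx":1.2,"dy":2.0,"dz":0,"turn":0.015},
  {"dx":1.2,"dy":2.0,"dz":0,"turn":0.015},
  {"dx":1.2,"dy":2.0,"dz":0,"turn":0.015},
  {"dx":1.2,"dy":2.0,"dz":0,"turn":0.015},
], fingers=8.54)

```text
time: 9.62
tool_pos: [0.5343, -0.0351, 0.142]
tcp_rot: [2.635, 1.71, 0.001]
wrist_force: [0.1, 0.4, -0.0]
width: 1.002
```

jog_arm([
  {"dx":1.2,"dy":2.0,"dz":0,"turn":0.015},
  {"dx":1.2,"dy":2.0,"dz":0,"turn":0.015},
  {"dx":1.2,"dy":2.0,"dz":0,"turn":0.015},
  {"dx":1.2,"dy":2.0,"dz":0,"turn":0.015},
  {"dx":1.2,"dy":2.0,"dz":0,"turn":0.015},
  {"dx":1.2,"dy":2.0,"dz":0,"turn":0.015},
  {"dx":1.2,"dy":2.0,"dz":0,"turn":0.015},
  {"dx":1.2,"dy":2.0,"dz":0,"turn":0.015},
  {"dx":0.6,"dy":1.5,"dz":0,"turn":0.01},
  {"dx":0,"dy":0,"dz":0,"turn":0},
  {"dx":0,"dy":0,"dz":0,"turn":0},
])

```text
time: 10.53
tool_pos: [0.6355, 0.1393, 0.1413]
tcp_rot: [2.518, 1.879, -0.001]
wrist_force: [-1.4, -0.7, -0.1]
width: 0.998
```

```bash
python3 st.py wrist 100 640 143 .005
```

```text
10.5333 [0.6355 0.1393 0.1413] jaw -0.289 w 85.3 F [-1.4 -0.7 -0.1] q6 0.47
100 4211 yaw 1.065 cost 0.2 ext [100.  46.] ctr [642.5 142.7]
100 4211 yaw 1.571 cost 0.3 ext [100.  46.] ctr [626.9 147.1]
   PCA yaw 1.303 mean [633.2 138.5]
```

Run:
```python
from ext import *
p,d,K,D,R,t=cam('wrist'); P=cloud(d,K,D,R,t)
for zm in(.0045,.006):
    m=(np.hypot(P[...,0]*1000-640,P[...,1]*1000-143)<75)&(d>0)&(P[...,2]>zm)&(P[...,2]<.04)
    n,l,s,_=cv2.connectedComponentsWithStats(m.astype(np.uint8)); X=P[l==1+np.argmax(s[1:,4])][:,:2]*1000
    print(zm,[(round(a,2),round(np.ptp(X@[np.cos(a),np.sin(a)]),1),round(np.ptp(X@[-np.sin(a),np.cos(a)]),1)) for a in np.arange(.95,1.7,.05)])
print('mat',np.median(P[...,2][(p[...,2]>1.5*p[...,0])&(d>0)]))
h=cv2.convexHull(np.float32(X))[:,0]; print(cv2.approxPolyDP(h.reshape(-1,1,2),1.5,True)[:,0].round().tolist())
```

```text
0.0045 [(np.float64(0.95), np.float64(104.0), np.float64(54.0)), (np.float64(1.0), np.float64(105.2), np.float64(50.3)), (np.float64(1.05), np.float64(106.2), np.float64(46.7)), (np.float64(1.1), np.float64(107.0), np.float64(44.6)), (np.float64(1.15), np.float64(107.4), np.float64(44.7)), (np.float64(1.2), np.float64(107.6), np.float64(45.3)), (np.float64(1.25), np.float64(107.6), np.float64(46.2)), (np.float64(1.3), np.float64(107.2), np.float64(47.2)), (np.float64(1.35), np.float64(106.6), np.float64(48.1)), (np.float64(1.4), np.float64(105.8), np.float64(48.9)), (np.float64(1.45), np.float64(104.6), np.float64(49.6)), (np.float64(1.5), np.float64(103.2), np.float64(50.1)), (np.float64(1.55), np.float64(101.6), np.float64(50.6)), (np.float64(1.6), np.float64(99.7), np.float64(52.4)), (np.float64(1.65), np.float64(97.7), np.float64(56.4))]
0.006 [(np.float64(0.95), np.float64(97.3), np.float64(53.4)), (np.float64(1.0), np.float64(98.4), np.float64(49.7)), (np.float64(1.05), np.float64(99.1), np.float64(45.9)), (np.float64(1.1), np.float64(99.7), np.float64(43.7)), (np.float64(1.15), np.float64(100.0), np.float64(43.7)), (np.float64(1.2), np.float64(100.0), np.float64(43.9)), (np.float64(1.25), np.float64(99.8), np.float64(44.3)), (np.float64(1.3), np.float64(99.4), np.float64(44.7)), (np.float64(1.35), np.float64(98.7), np.float64(45.0)), (np.float64(1.4), np.float64(97.9), np.float64(45.2)), (np.float64(1.45), np.float64(96.8), np.float64(45.3)), (np.float64(1.5), np.float64(96.2), np.float64(45.8)), (np.float64(1.55), np.float64(95.6), np.float64(46.1)), (np.float64(1.6), np.float64(95.2), np.float64(47.4)), (np.float64(1.65), np.float64(94.7), np.float64(51.0))]
mat 0.003557421338426984
[[610.0, 105.0], [642.0, 102.0], [648.0, 107.0], [650.0, 118.0], [648.0, 198.0], [607.0, 123.0], [604.0, 113.0]]
```

jog_arm([
  {"dx":-0.2,"dy":-0.2,"dz":-2.0,"turn":0.04},
  {"dx":0,"dy":0,"dz":-2.5,"turn":0},
  {"dx":0,"dy":0,"dz":-2.5,"turn":0},
  {"dx":0,"dy":0,"dz":-2.5,"turn":0},
  {"dx":0,"dy":0,"dz":-2,"turn":0},
  {"dx":0,"dy":0,"dz":-1,"turn":0},
  {"dx":0,"dy":0,"dz":-0.7,"turn":0},
  {"dx":0,"dy":0,"dz":0,"turn":0},
  {"dx":0,"dy":0,"dz":0,"turn":0},
])

```text
time: 11.38
tool_pos: [0.6342, 0.1364, 0.0101]
tcp_rot: [2.481, 1.926, 0.001]
wrist_force: [0.5, 0.9, 0.2]
width: 1.001
```

jog_arm([
  {"dx":0,"dy":0,"dz":0,"turn":0},
  {"dx":0,"dy":0,"dz":0,"turn":0},
  {"dx":0,"dy":0,"dz":0,"turn":0},
  {"dx":0,"dy":0,"dz":0,"turn":0},
  {"dx":0,"dy":0,"dz":0,"turn":0},
  {"dx":0,"dy":0,"dz":0,"turn":0},
  {"dx":0,"dy":0,"dz":0,"turn":0},
  {"dx":0,"dy":0,"dz":0,"turn":0},
  {"dx":0,"dy":0,"dz":0,"turn":0},
  {"dx":0,"dy":0,"dz":0,"turn":0},
], fingers=0)

```text
time: 12.22
tool_pos: [0.6343, 0.1369, 0.0109]
tcp_rot: [2.48, 1.927, 0.002]
wrist_force: [-1.4, -1.2, 6.8]
width: 0.409
```

```bash
python3 st.py wrist 100 640 143 .006
```

```text
12.2167 [0.6343 0.1369 0.0109] jaw -0.25 w 34.9 F [-1.4 -1.2  6.8] q6 0.42
100 14889 yaw 1.03 cost 14.0 ext [99. 60.] ctr [637.3 146.5]
100 14889 yaw 1.588 cost 14.9 ext [95. 60.] ctr [635.5 149.9]
   PCA yaw 1.316 mean [634.6 141.7]
```

jog_arm([
  {"dx":0,"dy":0,"dz":1.0,"turn":0},
  {"dx":0,"dy":0,"dz":2.0,"turn":0},
  {"dx":0,"dy":0,"dz":2.5,"turn":0},
  {"dx":0,"dy":0,"dz":2.5,"turn":0},
  {"dx":-0.5,"dy":-1.0,"dz":1,"turn":0},
  {"dx":-0.9,"dy":-2.2,"dz":0,"turn":-0.005},
  {"dx":-0.9,"dy":-2.2,"dz":0,"turn":-0.005},
  {"dx":-0.9,"dy":-2.2,"dz":0,"turn":-0.005},
  {"dx":-0.9,"dy":-2.2,"dz":0,"turn":-0.005},
  {"dx":-0.9,"dy":-2.2,"dz":0,"turn":-0.005},
  {"dx":-0.9,"dy":-2.2,"dz":0,"turn":-0.005},
  {"dx":-0.9,"dy":-2.2,"dz":0,"turn":-0.005},
])

```text
time: 13.27
tool_pos: [0.5637, -0.0286, 0.0985]
tcp_rot: [-2.514, -1.883, 0.002]
wrist_force: [1.2, -1.0, -3.4]
width: 0.406
```

jog_arm([
  {"dx":-0.9,"dy":-2.2,"dz":0,"turn":-0.005},
  {"dx":-0.9,"dy":-2.2,"dz":0,"turn":-0.005},
  {"dx":-0.9,"dy":-2.2,"dz":0,"turn":-0.005},
  {"dx":-0.9,"dy":-2.2,"dz":0,"turn":-0.005},
  {"dx":-0.9,"dy":-2.2,"dz":0,"turn":-0.005},
  {"dx":-0.9,"dy":-2.2,"dz":0,"turn":-0.005},
  {"dx":-0.9,"dy":-2.2,"dz":0,"turn":-0.005},
  {"dx":-0.9,"dy":-2.2,"dz":0,"turn":-0.005},
  {"dx":-0.9,"dy":-2.2,"dz":0,"turn":-0.005},
  {"dx":-0.9,"dy":-2.2,"dz":0,"turn":-0.005},
  {"dx":-0.9,"dy":-2.2,"dz":0,"turn":-0.005},
  {"dx":-0.9,"dy":-2.2,"dz":0,"turn":-0.005},
])

```text
time: 14.27
tool_pos: [0.4557, -0.292, 0.0986]
tcp_rot: [-2.569, -1.806, 0.001]
wrist_force: [0.5, 0.4, -3.8]
width: 0.401
```

jog_arm([
  {"dx":0,"dy":-0.8,"dz":0,"turn":0},
  {"dx":0,"dy":0,"dz":0,"turn":0},
  {"dx":0,"dy":0,"dz":0,"turn":0},
])

```text
time: 14.52
tool_pos: [0.457, -0.299, 0.0989]
tcp_rot: [-2.57, -1.805, -0.0]
wrist_force: [-0.7, 1.2, -3.1]
width: 0.406
```

jog_arm([
  {"dx":-0.2,"dy":-0.3,"dz":-1.5,"turn":0},
  {"dx":-0.2,"dy":-0.2,"dz":-2,"turn":0},
  {"dx":0,"dy":0,"dz":-2,"turn":0},
  {"dx":0,"dy":0,"dz":-1,"turn":0},
  {"dx":0,"dy":0,"dz":-0.6,"turn":0},
  {"dx":0,"dy":0,"dz":-0.3,"turn":0},
  {"dx":0,"dy":0,"dz":-0.2,"turn":0},
  {"dx":0,"dy":0,"dz":0,"turn":0},
  {"dx":0,"dy":0,"dz":0,"turn":0},
])

```text
time: 15.27
tool_pos: [0.4545, -0.3046, 0.0242]
tcp_rot: [2.568, 1.807, 0.001]
wrist_force: [0.4, 0.3, -4.1]
width: 0.406
```

jog_arm([
  {"dx":0,"dy":0,"dz":0,"turn":0},
  {"dx":0,"dy":0,"dz":0,"turn":0},
  {"dx":0,"dy":0,"dz":0,"turn":0},
  {"dx":0,"dy":0,"dz":0,"turn":0},
  {"dx":0,"dy":0,"dz":0,"turn":0},
  {"dx":0,"dy":0,"dz":1,"turn":0},
  {"dx":0,"dy":0,"dz":2.5,"turn":0},
  {"dx":0,"dy":0,"dz":2.5,"turn":0},
  {"dx":0,"dy":0,"dz":3,"turn":0},
  {"dx":0,"dy":0,"dz":3,"turn":0},
], fingers=5.0)

```text
time: 16.1
tool_pos: [0.4532, -0.3039, 0.1448]
tcp_rot: [-2.569, -1.807, 0.0]
wrist_force: [0.8, 0.3, -0.9]
width: 0.585
```

```bash
python3 st.py wrist 100 457 -295 .016 w6
```

```text
16.1 [ 0.4532 -0.3039  0.1448] jaw -0.345 w 49.9 F [ 0.8  0.3 -0.9] q6 -0.29
100 4411 yaw 0.96 cost 0.8 ext [99. 46.] ctr [ 463.2 -299.3]
100 4411 yaw 1.117 cost 2.4 ext [100.  44.] ctr [ 460.6 -295.2]
100 4411 yaw 1.274 cost 2.5 ext [99. 44.] ctr [ 455.6 -291.9]
   PCA yaw 1.209 mean [ 453.2 -303.5]
```

View pics/w6.png

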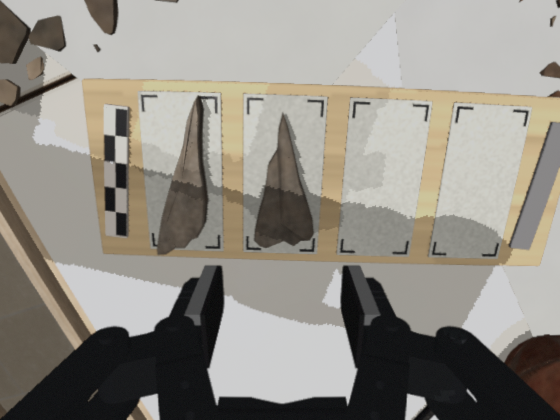

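Sherds 116 and 100 lie on cards 1 and 2, at (190,175) and (285,185) in the picture. Next is sherd 81.

jog_arm([
  {"dx":1.2,"dy":2.3,"dz":0,"turn":0.016},
  {"dx":1.2,"dy":2.3,"dz":0,"turn":0.016},
  {"dx":1.2,"dy":2.3,"dz":0,"turn":0.016},
  {"dx":1.2,"dy":2.3,"dz":0,"turn":0.016},
  {"dx":1.2,"dy":2.3,"dz":0,"turn":0.016},
  {"dx":1.2,"dy":2.3,"dz":0,"turn":0.016},
  {"dx":1.2,"dy":2.3,"dz":0,"turn":0.016},
  {"dx":1.2,"dy":2.3,"dz":0,"turn":0.016},
  {"dx":1.2,"dy":2.3,"dz":0,"turn":0.016},
  {"dx":1.2,"dy":2.3,"dz":0,"turn":0.016},
  {"dx":1.2,"dy":2.3,"dz":0,"turn":0.016},
  {"dx":1.2,"dy":2.3,"dz":0,"turn":0.016},
], fingers=8.54)

```text
time: 17.15
tool_pos: [0.5982, -0.027, 0.144]
tcp_rot: [2.383, 2.046, 0.001]
wrist_force: [-0.2, 0.0, -1.3]
width: 1.002
```

jog_arm([
  {"dx":1.0,"dy":2.0,"dz":0,"turn":0.016},
  {"dx":0.8,"dy":1.7,"dz":0,"turn":0.016},
  {"dx":0,"dy":0,"dz":0,"turn":0},
  {"dx":0,"dy":0,"dz":0,"turn":0},
])

```text
time: 17.48
tool_pos: [0.6159, 0.0095, 0.1437]
tcp_rot: [2.349, 2.085, -0.0]
wrist_force: [0.3, -0.7, 0.1]
width: 1.002
```

```bash
python3 st.py wrist 81 614 8 .006
```

```text
17.4833 [0.6159 0.0095 0.1437] jaw -0.119 w 85.6 F [ 0.3 -0.7  0.1] q6 0.09
81 4516 yaw 1.326 cost 1.1 ext [80. 48.] ctr [615.9   8.3]
81 4516 yaw 1.466 cost 1.7 ext [80. 46.] ctr [615.3   9. ]
81 4516 yaw 1.501 cost 1.6 ext [80. 47.] ctr [615.1   9.1]
81 4516 yaw 1.571 cost 1.5 ext [80. 47.] ctr [614.5   9.3]
   PCA yaw 1.477 mean [614.2  10.3]
```

jog_arm([
  {"dx":0,"dy":0,"dz":-2.0,"turn":0},
  {"dx":0,"dy":0,"dz":-2.5,"turn":0},
  {"dx":0,"dy":0,"dz":-2.5,"turn":0},
  {"dx":0,"dy":0,"dz":-2.5,"turn":0},
  {"dx":0,"dy":0,"dz":-2,"turn":0},
  {"dx":0,"dy":0,"dz":-1.2,"turn":0},
  {"dx":0,"dy":0,"dz":-0.7,"turn":0},
  {"dx":0,"dy":0,"dz":0,"turn":0},
  {"dx":0,"dy":0,"dz":0,"turn":0},
])

```text
time: 18.28
tool_pos: [0.6161, 0.0083, 0.0099]
tcp_rot: [2.352, 2.082, 0.001]
wrist_force: [-0.5, 0.2, 0.6]
width: 1.0
```

jog_arm([
  {"dx":0,"dy":0,"dz":0,"turn":0},
  {"dx":0,"dy":0,"dz":0,"turn":0},
  {"dx":0,"dy":0,"dz":0,"turn":0},
  {"dx":0,"dy":0,"dz":0,"turn":0},
  {"dx":0,"dy":0,"dz":0,"turn":0},
  {"dx":0,"dy":0,"dz":0,"turn":0},
  {"dx":0,"dy":0,"dz":0,"turn":0},
  {"dx":0,"dy":0,"dz":0,"turn":0},
  {"dx":0,"dy":0,"dz":0,"turn":0},
  {"dx":0,"dy":0,"dz":0,"turn":0},
], fingers=0)

```text
time: 19.12
tool_pos: [0.6166, 0.0088, 0.0112]
tcp_rot: [2.35, 2.082, 0.002]
wrist_force: [-1.4, 0.2, 6.9]
width: 0.488
```

```bash
python3 st.py wrist 81 614 8 .006
```

```text
19.1167 [0.6166 0.0088 0.0112] jaw -0.121 w 41.7 F [-1.4  0.2  6.9] q6 0.09
   PCA yaw 1.516 mean [615.6  13. ]
```

jog_arm([
  {"dx":0,"dy":0,"dz":1.0,"turn":0},
  {"dx":0,"dy":0,"dz":2.0,"turn":0},
  {"dx":0,"dy":0,"dz":2.5,"turn":0},
  {"dx":0,"dy":0,"dz":2.5,"turn":0},
  {"dx":-0.5,"dy":-1.0,"dz":1,"turn":-0.02},
  {"dx":-0.6,"dy":-2.2,"dz":0,"turn":-0.02},
  {"dx":-0.6,"dy":-2.2,"dz":0,"turn":-0.02},
  {"dx":-0.6,"dy":-2.2,"dz":0,"turn":-0.02},
  {"dx":-0.6,"dy":-2.2,"dz":0,"turn":-0.02},
  {"dx":-0.6,"dy":-2.2,"dz":0,"turn":-0.02},
  {"dx":-0.6,"dy":-2.2,"dz":0,"turn":-0.02},
  {"dx":-0.6,"dy":-2.2,"dz":0,"turn":-0.02},
])

```text
time: 20.17
tool_pos: [0.5672, -0.1566, 0.0989]
tcp_rot: [-2.512, -1.886, 0.001]
wrist_force: [0.5, 0.2, -1.0]
width: 0.487
```

jog_arm([
  {"dx":-0.6,"dy":-2.2,"dz":0,"turn":-0.02},
  {"dx":-0.6,"dy":-2.2,"dz":0,"turn":-0.02},
  {"dx":-0.6,"dy":-2.2,"dz":0,"turn":-0.02},
  {"dx":-0.6,"dy":-2.2,"dz":0,"turn":-0.02},
  {"dx":-0.6,"dy":-2.2,"dz":0,"turn":-0.02},
  {"dx":-0.6,"dy":-2.2,"dz":0,"turn":0},
  {"dx":-0.5,"dy":-2.2,"dz":0,"turn":0},
  {"dx":0,"dy":-1.0,"dz":0,"turn":0},
  {"dx":0,"dy":0,"dz":0,"turn":0},
  {"dx":0,"dy":0,"dz":0,"turn":0},
])

```text
time: 21.0
tool_pos: [0.5272, -0.3192, 0.099]
tcp_rot: [-2.603, -1.758, -0.0]
wrist_force: [0.5, -0.0, -1.4]
width: 0.484
```

jog_arm([
  {"dx":0.2,"dy":-0.2,"dz":-1.5,"turn":0},
  {"dx":0,"dy":-0.2,"dz":-2,"turn":0},
  {"dx":0,"dy":0,"dz":-2,"turn":0},
  {"dx":0,"dy":0,"dz":-1,"turn":0},
  {"dx":0,"dy":0,"dz":-0.6,"turn":0},
  {"dx":0,"dy":0,"dz":-0.3,"turn":0},
  {"dx":0,"dy":0,"dz":-0.3,"turn":0},
  {"dx":0,"dy":0,"dz":0,"turn":0},
  {"dx":0,"dy":0,"dz":0,"turn":0},
])

```text
time: 21.75
tool_pos: [0.5304, -0.3235, 0.0232]
tcp_rot: [2.601, 1.76, 0.001]
wrist_force: [0.3, -0.4, -1.5]
width: 0.483
```

jog_arm([
  {"dx":0,"dy":0,"dz":0,"turn":0},
  {"dx":0,"dy":0,"dz":0,"turn":0},
  {"dx":0,"dy":0,"dz":0,"turn":0},
  {"dx":0,"dy":0,"dz":0,"turn":0},
  {"dx":0,"dy":0,"dz":0,"turn":0},
  {"dx":0,"dy":0,"dz":1,"turn":0},
  {"dx":0,"dy":0,"dz":2.5,"turn":0},
  {"dx":0,"dy":0,"dz":2.5,"turn":0},
  {"dx":0,"dy":0,"dz":3,"turn":0},
  {"dx":0,"dy":0,"dz":3,"turn":0},
], fingers=5.8)

```text
time: 22.58
tool_pos: [0.5292, -0.323, 0.1437]
tcp_rot: [-2.601, -1.76, 0.0]
wrist_force: [0.7, -0.6, 0.6]
width: 0.679
```

```bash
python3 st.py wrist 81 528 -323 .016
```

```text
22.5833 [ 0.5292 -0.323   0.1437] jaw -0.381 w 58.0 F [ 0.7 -0.6  0.6] q6 -0.21
81 4817 yaw 1.047 cost 1.2 ext [80. 47.] ctr [ 529.5 -324.1]
81 4817 yaw 1.309 cost 1.0 ext [80. 47.] ctr [ 528.7 -323. ]
   PCA yaw 1.221 mean [ 528.7 -321.7]
```

jog_arm([
  {"dx":-0.2,"dy":2.2,"dz":0,"turn":0.06},
  {"dx":-0.2,"dy":2.2,"dz":0,"turn":0.06},
  {"dx":-0.2,"dy":2.2,"dz":0,"turn":0.06},
  {"dx":-0.2,"dy":2.2,"dz":0,"turn":0.06},
  {"dx":-0.2,"dy":2.2,"dz":0,"turn":0.06},
  {"dx":-0.2,"dy":2.2,"dz":0,"turn":0.06},
  {"dx":-0.2,"dy":2.2,"dz":0,"turn":0.06},
  {"dx":-0.2,"dy":2.2,"dz":0,"turn":0.06},
  {"dx":-0.2,"dy":2.2,"dz":0,"turn":0.06},
  {"dx":-0.2,"dy":2.2,"dz":0,"turn":0.06},
  {"dx":-0.2,"dy":2.2,"dz":0,"turn":0.06},
  {"dx":-0.2,"dy":2.2,"dz":0,"turn":0.06},
], fingers=8.54)

```text
time: 23.63
tool_pos: [0.5056, -0.0582, 0.143]
tcp_rot: [1.811, 2.566, 0.001]
wrist_force: [-0.2, 0.7, -0.4]
width: 1.0
```

jog_arm([
  {"dx":-0.3,"dy":2.2,"dz":0,"turn":0.06},
  {"dx":-0.3,"dy":2.2,"dz":0,"turn":0.06},
  {"dx":-0.3,"dy":2.2,"dz":0,"turn":0.06},
  {"dx":-0.3,"dy":0.6,"dz":0,"turn":0.05},
  {"dx":0,"dy":0,"dz":0,"turn":0},
  {"dx":0,"dy":0,"dz":0,"turn":0},
])

```text
time: 24.13
tool_pos: [0.4938, 0.013, 0.1428]
tcp_rot: [1.508, 2.755, 0.0]
wrist_force: [0.0, 0.3, 0.4]
width: 0.999
```

```bash
python3 st.py wrist 44 492 11 .006 w7; python3 -c "
import cv2;a=cv2.imread('pics/w7.png');cv2.imwrite('pics/w7s.png',a)"
```

```text
24.1333 [0.4938 0.013  0.1428] jaw 0.569 w 85.3 F [0.  0.3 0.4] q6 -0.59
44 976 yaw 1.902 cost 1.1 ext [43. 25.] ctr [492.3   9.5]
44 976 yaw 2.409 cost 1.6 ext [43. 25.] ctr [490.9  12.4]
   PCA yaw 2.146 mean [490.9  12.8]
```

View pics/w7.png

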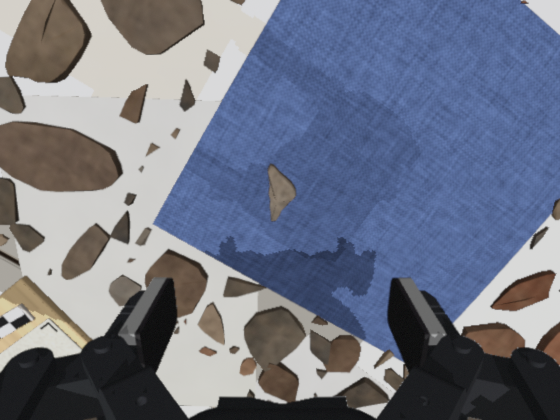

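jog_arm([
  {"dx":-0.25,"dy":-0.1,"dz":-2.0,"turn":0},
  {"dx":0,"dy":0,"dz":-2.5,"turn":0},
  {"dx":0,"dy":0,"dz":-2.5,"turn":0},
  {"dx":0,"dy":0,"dz":-2.5,"turn":0},
  {"dx":0,"dy":0,"dz":-2,"turn":0},
  {"dx":0,"dy":0,"dz":-1.2,"turn":0},
  {"dx":0,"dy":0,"dz":-0.6,"turn":0},
  {"dx":0,"dy":0,"dz":0,"turn":0},
  {"dx":0,"dy":0,"dz":0,"turn":0},
], fingers=5.0)

```text
time: 24.93
tool_pos: [0.4916, 0.0112, 0.0096]
tcp_rot: [1.51, 2.754, 0.0]
wrist_force: [0.2, -0.0, 0.8]
width: 0.585
```

jog_arm([
  {"dx":0,"dy":0,"dz":0,"turn":0},
  {"dx":0,"dy":0,"dz":0,"turn":0},
  {"dx":0,"dy":0,"dz":0,"turn":0},
  {"dx":0,"dy":0,"dz":0,"turn":0},
  {"dx":0,"dy":0,"dz":0,"turn":0},
  {"dx":0,"dy":0,"dz":0,"turn":0},
  {"dx":0,"dy":0,"dz":0,"turn":0},
  {"dx":0,"dy":0,"dz":0,"turn":0},
], fingers=0, grip_force=30)

```text
time: 25.6
tool_pos: [0.4923, 0.0115, 0.0107]
tcp_rot: [1.507, 2.754, 0.001]
wrist_force: [-2.9, -1.0, 6.3]
width: 0.214
```

```bash
python3 st.py wrist 44 492 11 .006 w8
```

```text
25.6 [0.4923 0.0115 0.0107] jaw 0.569 w 18.3 F [-2.9 -1.   6.3] q6 -0.6
44 5326 yaw 1.344 cost 9.6 ext [43. 36.] ctr [488.4  12.5]
   PCA yaw 0.59 mean [488.5  15.5]
```

View pics/w8.png

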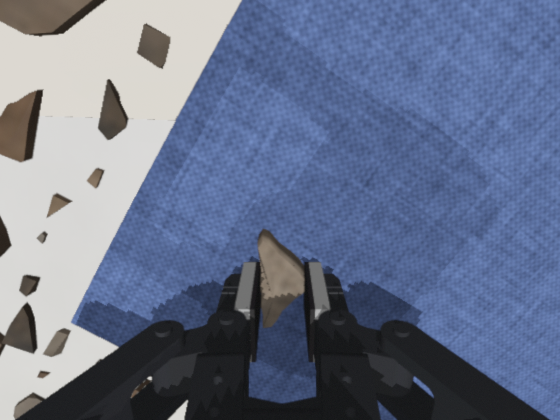

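jog_arm([
  {"dx":0,"dy":0,"dz":1.0,"turn":0},
  {"dx":0,"dy":0,"dz":2.0,"turn":0},
  {"dx":0,"dy":0,"dz":2.5,"turn":0},
  {"dx":0,"dy":0,"dz":2.5,"turn":0},
  {"dx":0.4,"dy":-1.0,"dz":1,"turn":-0.05},
  {"dx":0.6,"dy":-2.2,"dz":0,"turn":-0.05},
  {"dx":0.6,"dy":-2.2,"dz":0,"turn":-0.05},
  {"dx":0.6,"dy":-2.2,"dz":0,"turn":-0.05},
  {"dx":0.6,"dy":-2.2,"dz":0,"turn":-0.05},
  {"dx":0.6,"dy":-2.2,"dz":0,"turn":-0.05},
  {"dx":0.6,"dy":-2.2,"dz":0,"turn":-0.05},
  {"dx":0.6,"dy":-2.2,"dz":0,"turn":-0.05},
])

```text
time: 26.65
tool_pos: [0.5373, -0.1531, 0.0999]
tcp_rot: [2.029, 2.398, 0.001]
wrist_force: [0.9, 0.4, -0.5]
width: 0.212
```

jog_arm([
  {"dx":0.7,"dy":-2.2,"dz":0,"turn":-0.05},
  {"dx":0.7,"dy":-2.2,"dz":0,"turn":-0.05},
  {"dx":0.7,"dy":-2.2,"dz":0,"turn":-0.05},
  {"dx":0.7,"dy":-2.2,"dz":0,"turn":-0.05},
  {"dx":0.7,"dy":-2.2,"dz":0,"turn":-0.06},
  {"dx":0.7,"dy":-2.2,"dz":0,"turn":-0.06},
  {"dx":0.7,"dy":-2.2,"dz":0,"turn":-0.06},
  {"dx":0.7,"dy":-2.2,"dz":0,"turn":-0.06},
  {"dx":0.5,"dy":-2.0,"dz":0,"turn":-0.06},
  {"dx":0,"dy":0,"dz":0,"turn":-0.06},
  {"dx":0,"dy":0,"dz":0,"turn":0},
  {"dx":0,"dy":0,"dz":0,"turn":0},
])

```text
time: 27.65
tool_pos: [0.5979, -0.348, 0.0994]
tcp_rot: [-2.609, -1.749, -0.0]
wrist_force: [-0.9, -0.9, -1.4]
width: 0.22
```

```bash
python3 st.py wrist 44 600 -351 .08
```

```text
27.65 [ 0.5979 -0.348   0.0994] jaw -0.39 w 18.8 F [-0.9 -0.9 -1.4] q6 -0.17
```

jog_arm([
  {"dx":0.2,"dy":-0.3,"dz":-1.5,"turn":0},
  {"dx":0,"dy":0,"dz":-2,"turn":0},
  {"dx":0,"dy":0,"dz":-2,"turn":0},
  {"dx":0,"dy":0,"dz":-1,"turn":0},
  {"dx":0,"dy":0,"dz":-0.6,"turn":0},
  {"dx":0,"dy":0,"dz":-0.3,"turn":0},
  {"dx":0,"dy":0,"dz":-0.4,"turn":0},
  {"dx":0,"dy":0,"dz":0,"turn":0},
  {"dx":0,"dy":0,"dz":0,"turn":0},
])

```text
time: 28.45
tool_pos: [0.6008, -0.3515, 0.0221]
tcp_rot: [2.609, 1.747, 0.001]
wrist_force: [-0.2, -0.0, 0.4]
width: 0.216
```

jog_arm([
  {"dx":0,"dy":0,"dz":0,"turn":0},
  {"dx":0,"dy":0,"dz":0,"turn":0},
  {"dx":0,"dy":0,"dz":0,"turn":0},
  {"dx":0,"dy":0,"dz":0,"turn":0},
  {"dx":0,"dy":0,"dz":0,"turn":0},
  {"dx":0,"dy":0,"dz":1,"turn":0},
  {"dx":0,"dy":0,"dz":2.5,"turn":0},
  {"dx":0,"dy":0,"dz":2.5,"turn":0},
  {"dx":0,"dy":0,"dz":3,"turn":0},
  {"dx":0,"dy":0,"dz":3,"turn":0},
  {"dx":0,"dy":0,"dz":3,"turn":0},
], fingers=4.0)

```text
time: 29.37
tool_pos: [0.6, -0.3511, 0.1734]
tcp_rot: [2.61, 1.747, 0.0]
wrist_force: [0.4, 0.0, -0.3]
width: 0.471
```

```bash
python3 st.py wrist 44 600 -351 .016 w9
python3 - <<'E'
import ext; from ext import *
p,d,K,D,R,t=cam('wrist'); P=cloud(d,K,D,R,t); ext.zmin=.0155
for k,c in zip(('116','100','81'),((385.5,-265.6),(457,-294),(528,-322.5))): S[k]=c+S[k][2:]
show(P,d,['81'])
W=world(K,D,R,t,[[0,0]],.012)
E
```

```text
29.3667 [ 0.6    -0.3511  0.1734] jaw -0.391 w 40.2 F [ 0.4  0.  -0.3] q6 -0.17
44 1618 yaw 0.75 cost 15.0 ext [56. 35.] ctr [ 539.3 -329. ]
44 1618 yaw 1.728 cost 12.8 ext [54. 34.] ctr [ 538.  -326.2]
   PCA yaw 1.236 mean [ 541.  -327.3]
81 3954 yaw 1.239 cost 1.2 ext [80. 49.] ctr [ 528.8 -323.1]
   PCA yaw 1.198 mean [ 530.1 -322.2]
```

View pics/w9.png

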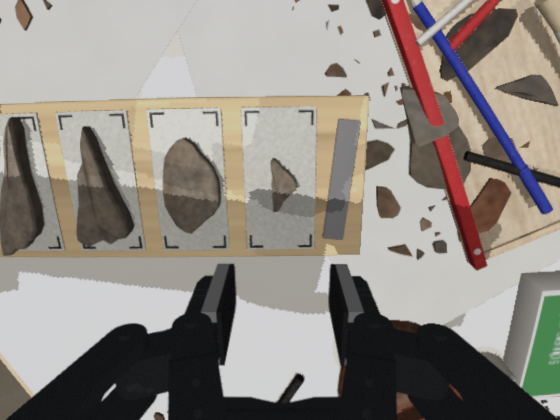

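All four are placed, with 44 at (284,185) on its card, whose centre is at (280,179). I'll do one last check from above the middle of the board.

jog_arm([
  {"dx":-1.5,"dy":0.5,"dz":1.5,"turn":0},
  {"dx":-1.5,"dy":0.5,"dz":1.5,"turn":0},
  {"dx":-1.5,"dy":0.5,"dz":1.5,"turn":0},
  {"dx":-1.5,"dy":0.5,"dz":1.5,"turn":0},
  {"dx":-1.5,"dy":0.5,"dz":1.5,"turn":0},
  {"dx":-1.5,"dy":0.5,"dz":1.5,"turn":0},
  {"dx":-1.5,"dy":0.5,"dz":1.5,"turn":0},
  {"dx":0,"dy":0,"dz":0,"turn":0},
  {"dx":0,"dy":0,"dz":0,"turn":0},
])

```text
time: 30.22
tool_pos: [0.4954, -0.3165, 0.2778]
tcp_rot: [2.608, 1.745, 0.002]
wrist_force: [-0.1, -0.3, -0.6]
width: 0.464
```

Run:
```python
import ext; from ext import *
p,d,K,D,R,t=cam('wrist'); P=cloud(d,K,D,R,t); cv2.imwrite('pics/w10.png',p[:,:,::-1])
w=(p.min(2)<95)&(P[...,2]<.05)   # dark = sherd
for k,c in zip(('116','100','81','44'),((385.5,-266.5),(457,-294.5),(528,-322.8),(599.5,-351.5))):
    e=np.array([[np.cos(1.19),np.sin(1.19)],[-np.sin(1.19),np.cos(1.19)]])
    q=(P[...,:2]*1000-c)@e.T; m=(abs(q[...,0])<70)&(abs(q[...,1])<36)&(d>0)
    S[k]=c+S[k][2:]; ext.zmin=.0165; Q=P.copy(); Q[~m,2]=0; print(k,'card',c); show(Q,d,[k])
```

```text
116 card (385.5, -266.5)
116 2181 yaw 0.628 cost 4.6 ext [120.  53.] ctr [ 390.  -272.5]
116 2181 yaw 1.309 cost 1.6 ext [115.  50.] ctr [ 384.5 -265.4]
   PCA yaw 0.982 mean [ 388.2 -275.7]
100 card (457, -294.5)
100 2116 yaw 0.96 cost 2.0 ext [98. 45.] ctr [ 462.9 -300.1]
100 2116 yaw 1.047 cost 3.6 ext [99. 43.] ctr [ 462.4 -298.3]
100 2116 yaw 1.222 cost 4.0 ext [98. 42.] ctr [ 457.8 -294.1]
   PCA yaw 1.204 mean [ 454.4 -303.8]
81 card (528, -322.8)
81 2365 yaw 1.065 cost 0.9 ext [80. 47.] ctr [ 529.4 -324.1]
81 2365 yaw 1.326 cost 1.0 ext [80. 48.] ctr [ 528.1 -322.8]
   PCA yaw 1.219 mean [ 527.9 -322.1]
44 card (599.5, -351.5)
44 526 yaw 0.96 cost 2.3 ext [42. 25.] ctr [ 596.9 -352.4]
44 526 yaw 1.431 cost 2.7 ext [42. 25.] ctr [ 598.7 -349.9]
   PCA yaw 1.165 mean [ 597.4 -350.1]
```

View pics/w10.png

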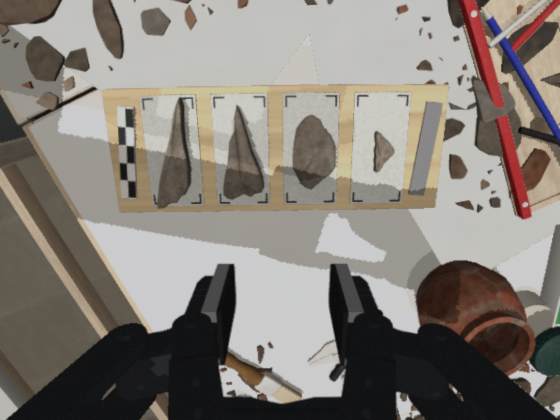

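```bash
python3 -c "
from workcell import bot
print(bot.finish_job())"
```

```text
the job is handed in; nothing more can be done
None
```

All four sherds are on their own cards in the required order: 116 next to the scale bar, then 100, 81 and 44 next to the grey strip. I handed the job in at about 30 s; the hand-in gave no verdict.

The last wrist-camera check showed every sherd lying flat and released, with the gripper clear above the board:

| Sherd | Centre off card centre | Angle off "across the board" | Limit |
|---|---|---|---|
| 116 | about 2 mm (best fit) | 0.12 rad (best fit) | 15 mm, 0.3 rad |
| 100 | 1–8 mm | 0.01 rad by its visible shape, at most 0.23 | 15 mm, 0.3 rad |
| 81 | about 1–2 mm | 0.03 rad by its visible shape, at most 0.14 | 15 mm, 0.3 rad |
| 44 | about 2–3 mm | 0.03 rad by its visible shape, at most 0.24 | 15 mm, 0.3 rad |

**Remaining doubt, sherd 116:** its stated 116 x 51 mm does not line up with its visible long axis, which runs about 34 mm wide and 121 mm or more long. I placed it between the direction that best fits those dimensions (0.12 rad off) and its visible axis (0.21 rad off the other way). Both are within 0.3 rad. A third, poorer-fitting direction (120 x 53 mm) would be 0.56 rad off and would fail.

One other point: two early move calls were refused because rows were incomplete, and the arm did not move on either.

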